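Slide the cover home on the parts case and snap it down level

TASK

The loose aluminium cover lies askew and tilted on top of the green parts case, propped on the two red spring catches. Slide it between the side guides fully back under the steel lip against the back stop, then press it down at its two near corners until both catches have snapped over it and it sits level on the rim. Never lean on the cover with more than 40 N, and leave the things around it where they are.

Things in the scene. Friction and masses are not known exactly. Their poses are not given: they have to be found in the camera images.
- case: green open-topped parts case, 156 x 180 x 70 mm high, fixed to the bench in a dark jig plate. Origin: centre, on the bench surface; z up, -x the near side with the catches, +x the far side with stop and lip, +y left. Its rim at z = 70 mm is the cover's seat; front wall's outer face x = -76. Seated, the cover's origin is at x -1..0.5, y -2.5..2.5, z 70 mm in this frame
- case_lip (a point): inner edge of the steel lip over the back stop, at x = 54, y = 0, z = 88 mm (underside) of the case; lip 50 mm wide, top z = 92. The stop's face below it is at x = 70.5, y -65..65. Two steel side guides at the far end, 12 mm above the rim: inner faces y = +-82.5 for x 61..80, flaring outwards by 6 mm towards x = 46
- cover: loose flat aluminium cover, 140 (x) x 160 (y) x 4 mm, about 0.35 kg, with a blue patch and two red dots (x = -46, y = +-60 mm) as pressing spots. Origin: centre of its underside; z up, -x its near edge. It starts drawn 30 to 50 mm out towards the catches (case -x), up to 10 mm off to one side, slightly turned, near edge up on the catches, far edge down on the rim
- cover_near_left (a point): point on the cover's top face at its near edge, x = -70, y = +60 mm, beside the left catch
- cover_near_right (a point): point on the cover's top face at its near edge, x = -70, y = -60 mm, beside the right catch
- cover_far_edge (a point): point on the cover's top face, middle of its far edge, x = +70, y = 0
- catch_left (a joint): left red spring catch, 24 mm wide, at case y = 62, x -88..-66, top z = 83 mm. Metres: 0 at rest, up to 0.009 as it is forced outwards (case -x). Its nose has a 60 degree slope on top and hooks over the cover's top face (hook underside z = 75 mm); about 10 to 20 N pressed down on the corner beside it snaps it
- catch_right (a joint): right red spring catch, the same at y = -62 mm
- catch_left_tip (a point): tip of the left catch's nose, at x = -66, y = 62, z = 76 mm of the case when at rest
- catch_right_tip (a point): tip of the right catch's nose, at x = -66, y = -62, z = 76 mm of the case when at rest
- screwdriver: bystander: screwdriver lying on the bench left of the case, about 200 mm long; origin under its middle
- carton: bystander: cardboard carton 110 x 60 x 40 mm on the bench right of the case
- wrench: bystander: steel wrench lying on the bench at the right
- spray_can: bystander: can with blue label, 60 mm diameter, 120 mm tall, on the near right or near left of the bench
- tub: bystander: yellow tub, 90 mm diameter, 90 mm tall, on the near left or near right of the bench
- red_bin: bystander: open red bin 200 x 120 x 90 mm at the left
- hammer: bystander: hammer lying on the bench at the right

How it is judged:
On the way:
1. the cover has been slid home: its middle within 3 mm of the seated place along the case, its far edge down under the lip, while both near corners are still up on the catches (x of cover in the frame of case above -0.003 m and z of cover_far_edge in the frame of case below 0.08 m and z of each of cover_near_left, cover_near_right in the frame of case above 0.078 m), for 0.1 s.
At the end, for the whole second after the job is handed in: The cover rests still and level (within 0.015 rad) on the case's rim: both near corners and the far edge no more than 1.5 mm above their seated height, not sunk into the case, within 4 mm of home along the case, and both red catches sprung back (within 2 mm of rest) over it (z of each of cover_near_left, cover_near_right, cover_far_edge in the frame of case below 0.0755 m and z of cover in the frame of case above 0.068 m and angle between cover's own z axis and vertical below 0.015 rad and x of cover in the frame of case above -0.004 m and value of joint each of catch_left, catch_right below 0.002 m and linear speed of cover below 0.01 m/s); the robot touches nothing.
It fails at once if the robot presses or pushes on the cover with more than 40 N (contact force between any of the fingers, the arm and cover above 40 N).
It fails at once if a bystander (screwdriver, carton, wrench, can, tub, bin, hammer) is moved more than 30 mm (distance of any of screwdriver, carton, wrench, spray_can, tub, red_bin, hammer from where it was at the start of the episode above 0.03 m).
It also fails if it takes over 64 s, if anything falls off the work surface, if the arm or the gripper's body presses on something with over 40 N, if the wrist force passes 120 N, or if a joint passes its speed limit or range.

ROBOT

A 6-joint arm with a two-finger parallel gripper is mounted at the origin on the work surface. World frame = base frame: x ahead of the robot, y to its left, z up, the work surface at z = 0. Lengths are in m, angles in rad, forces in N, time in s.
With the tool pointing down it reaches from about 0.25 to 0.725 m from the base axis. Payload 4 kg.
Tool frame: the origin (TCP) lies midway between the tips of the shut fingers; the grasp point (between the pads) lies behind it (manip.grasp_offset is the z of the grasp point in the tool frame, in m); z points along the fingers, y is the line along which they close (so a half turn about z gives the same grasp; the last joint's range is limited). The gripper opens to 85 mm and grips with 20 to 120 N. Pads are 22 mm wide; open, the fingers measure 114 mm over their backs; the gripper's body (76 mm by 85 mm) begins 54 mm behind the grasp point. The pads swing forward as they close: fully open they stand 13 mm farther back than shut.
Start: joints at [1.236, 0.241, 0.005, 1.335, 0, 1.571], TCP at [0.164, 0.472, 0.206] pointing down, gripper open.
Joint ranges: [-2.72, 2.72], [-1.05, 1.87], [-1.09, 1.28], [-1.99, 2.15], [-1.42, 1.44], [-3.14, 3.14]. Speed limits (rad/s): [2.79, 2.79, 3.14, 3.14, 3.14, 3.14].

INTERFACE

Orientations are given as a unit quaternion [w, x, y, z].
In Python, from rig import manip gives the robot as it stands.
- The arm moves only by the tool apply_moves, never from a script. Its argument "moves" is one flat list of numbers, 4 for each row, row after row: the shift along the tool's x, y, z as a fraction of full scale, then the turn about the tool's z as a fraction of full scale. A call has 1 to 10 rows; each row shifts and turns the commanded pose from where the row before left it, along the tool's axes as they then stand; what a row does not reach is not made up. Full scale, the value 1, is 0.12 m for a shift and 30 degrees for a turn. A row lasts 1/10 s, in which the tool goes at most 50 mm and 8.59 degrees, less where a joint would pass 70% of its speed; a pose out of reach is approached as far as the arm can. A call with a number of a shift or a turn outside -1 to 1 is refused whole. A call with a gripper value outside its range is refused whole. "gripper" is the closure, from -1 (fully open) to 1 (shut), set as the call begins (left out, the last holds). The fingers move at their own pace and stop on an object; "grip_force" is the grip in N (left out, the last holds). Time passes only in rows, so rows that do not move let the fingers close. It gives the time, the measured TCP pose, the force, the opening and the grip force at its end, in the units of the state.
- manip.get_state(): the state, without advancing time (a new reading comes with each control period).
- manip.grab_frame(name): name is "scene" or "top"; returns a dict with "color" (420x560x3 uint8, red, green, blue), "vertical_fov" (degrees; the focal length in pixels is half the picture's height over the tangent of half this angle, whatever the lens; pixels are square), "cx", "cy" (the principal point, pixels), "rvec" (rotation vector, rad) and "tvec" (3), from world to camera coordinates, as OpenCV has them. Camera axes: x right, y down, z forward; pixel columns grow to the right and rows downward; lengths in m; the calibration is good to about 2 mm. A picture is of the moment at which its call begins. There is no depth.
- manip.job_done(): hands the job in; it is judged then, once.
The state is a dict: "time_s": time; "qpos": joint angles; "dq": joint speeds; "effort": joint torques, N m; "tcp_pos": TCP position; "ee_rot": TCP orientation; "contact_force": force on the tool from outside, world axes, zero at the start; "moment": the same for the moment, N m; "finger_gap": finger opening in m; "gripper_force": force on a finger pad.
Only numpy, scipy, OpenCV 4.12 (cv2) and the standard library are available. Lean on these libraries where they do the work, as an engineer would, in place of code of your own. Each camera call takes 0.05 s, during which the arm holds its last target. There are 200 camera calls.

## Working session

There is one attempt and no reset: what is moved stays moved. The work goes in short steps, Python scripts to look and compute and a tool call to move; the robot and the scene stay as the last step left them, time stands still between calls to the robot, and variables do not carry over. Pictures are saved under pics/ and viewed, at most 10 in all, crops included, and the job is handed in when it is done.

Besides the shell and the picture viewer there is one more tool, called as name(argument=value, ...), one argument or row to a line, values as JSON. apply_moves: Moves the arm, as the interface text tells. Shift numbers are shares of 0.12 m and turn numbers shares of 30 degrees, none past 1 either way. Its arguments: {"type":"object","properties":{"moves":{"type":"array","items":{"type":"number","minimum":-1,"maximum":1}},"gripper":{"type":"number"},"grip_force":{"type":"number"}},"required":["moves"]}

```bash
mkdir -p pics; ls
cat > h.py <<'E'
import numpy as np, cv2
from rig import manip
def cam(name):
    f=manip.grab_frame(name); im=np.array(f["color"]); h=im.shape[0]
    fl=h/2/np.tan(np.radians(f["vertical_fov"])/2)
    K=np.array([[fl,0,f["cx"]],[0,fl,f["cy"]],[0,0,1]]); R=cv2.Rodrigues(np.array(f["rvec"],float))[0]; t=np.array(f["tvec"],float).ravel()
    return im,K,R,t
def onplane(c,uv,z):
    im,K,R,t=c; uv=np.atleast_2d(uv).astype(float)
    d=(np.linalg.inv(K)@np.c_[uv,np.ones(len(uv))].T).T@R; o=-R.T@t
    return o+d*((z-o[2])/d[:,2])[:,None]
def proj(c,P):
    im,K,R,t=c; q=(np.atleast_2d(P)@R.T+t)@K.T; return q[:,:2]/q[:,2:]
E
python3 - <<'E'
from h import *
for n in("scene","top"):
    c=cam(n); cv2.imwrite(f"pics/{n}0.png",c[0][:,:,::-1]); print(n,c[1][0],c[1][1],-c[2].T@c[3])
s=manip.get_state(); print(s, manip.grasp_offset)
E
```

```text
pics
scene [438.78964828   0.         280.06198351] [  0.         438.78964828 212.88253554] [ 1.34269531 -0.42125086  1.27176672]
top [385.60256736   0.         268.84864597] [  0.         385.60256736 207.24606728] [ 0.43518441 -0.05427423  1.15467617]
{'time_s': 0.1, 'qpos': array([1.23598966e+00, 2.41334861e-01, 3.86678036e-03, 1.33521444e+00,
       2.41020193e-05, 1.57079393e+00]), 'dq': array([ 0.00051321, -0.00024209,  0.00249334, -0.00013076,  0.00113049,
       -0.002269  ]), 'effort': array([ 8.86614362e-04, -3.73138189e+01,  2.53010309e+01,  1.08591240e-02,
        1.23575146e-04,  1.14022146e-06]), 'tcp_pos': array([0.16408326, 0.47165737, 0.20470641]), 'ee_rot': array([-1.69024415e-04,  1.66621305e-01,  9.86020512e-01, -9.27902318e-04]), 'contact_force': array([ 0.75485836, -0.37540442, -0.51470208]), 'moment': array([ 0.03221591, -0.04548084, -0.08552771]), 'gripper_force': 0.0, 'finger_gap': 0.08550777767056027} -0.0187
```

View pics/scene0.png

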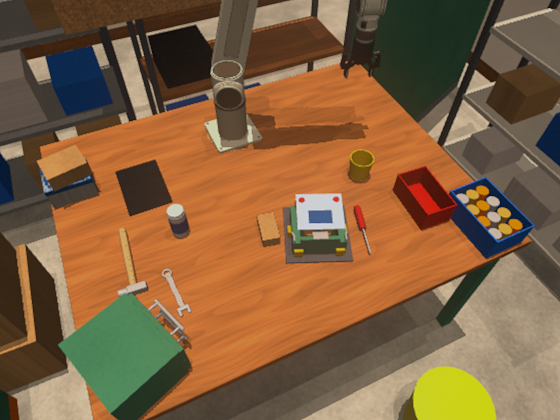

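View pics/top0.png

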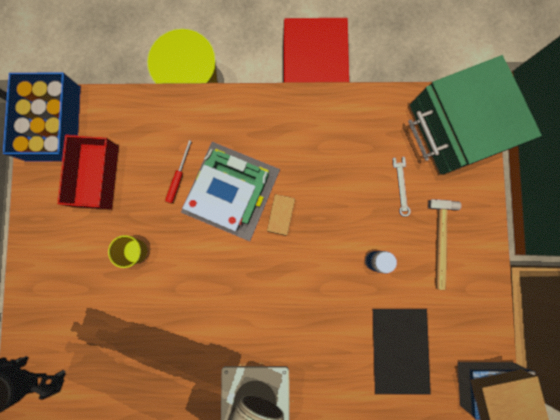

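The scene shows the cover at about (320,210) with its catches towards the robot. In the top view the cover is centred near (220,192), with red dots at (193,204) and (232,220) and the lip at (236,162). I'll zoom in next.

Run:
```python
from h import *
a=cam("top")[0][130:250,160:300,::-1]; b=cam("scene")[0][180:275,265:375,::-1]
a=cv2.resize(a,None,fx=5,fy=5,interpolation=cv2.INTER_CUBIC); cv2.imwrite("pics/t1.png",a)
b=cv2.resize(b,None,fx=6,fy=6,interpolation=cv2.INTER_CUBIC); cv2.imwrite("pics/s1.png",b)
```

```text
(no output)
```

View pics/t1.png

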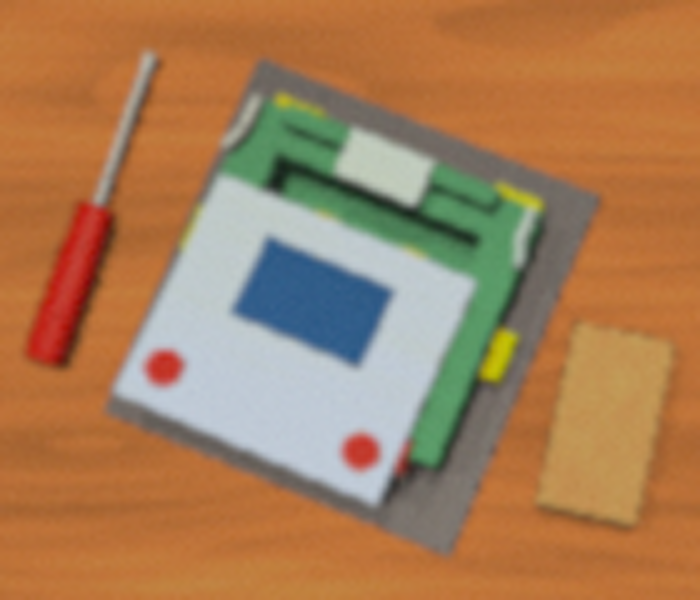

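View pics/s1.png

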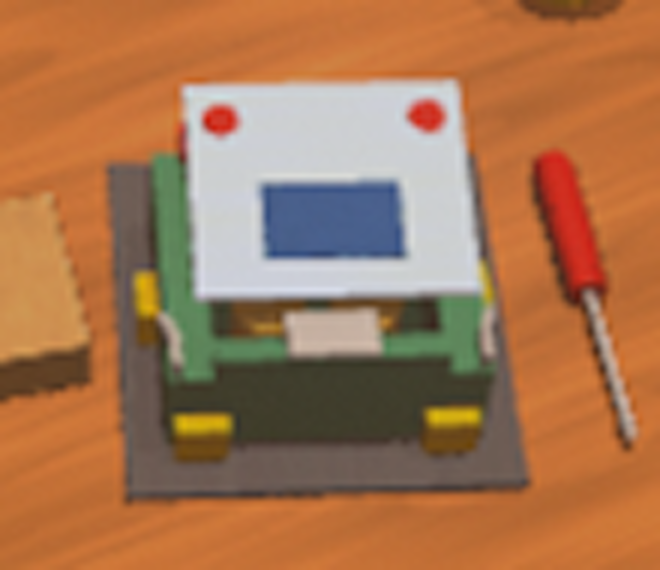

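The top crop shows the cover corners at about (222,175), (475,285), (383,503) and (113,395), shifted to the left guide side. The scene crop shows its far edge short of the lip at (335,325). Now I'll measure these accurately.

```bash
cat > meas.py <<'E'
from h import *
def tri(c1,p1,c2,p2):
    P=[c[1]@np.c_[c[2],c[3]] for c in(c1,c2)]
    X=cv2.triangulatePoints(P[0],P[1],np.float64(p1).reshape(-1,2).T,np.float64(p2).reshape(-1,2).T); return (X[:3]/X[3]).T
def blobs(c,lo,hi,box,amin):
    hsv=cv2.cvtColor(c[0],cv2.COLOR_RGB2HSV); m=cv2.inRange(hsv,np.array(lo),np.array(hi))
    k=np.zeros_like(m); x0,y0,x1,y1=box; k[y0:y1,x0:x1]=m[y0:y1,x0:x1]
    n,l,s,ce=cv2.connectedComponentsWithStats(k); 
    return [(l==i,s[i,4],ce[i]) for i in range(1,n) if s[i,4]>=amin]
def quad(m):
    h=cv2.convexHull(np.argwhere(m)[:,::-1].astype(np.int32).reshape(-1,1,2))
    q=cv2.approxPolyN(h,4,ensure_convex=True) if hasattr(cv2,'approxPolyN') else cv2.boxPoints(cv2.minAreaRect(h))
    return np.float64(q).reshape(-1,2)
BT=(160,130,300,250); BS=(265,180,375,275)
E
python3 - <<'E'
from meas import *
T=cam("top");S=cam("scene")
for nm,c,b in(("T",T,BT),("S",S,BS)):
    for lab,lo,hi,a in(("white",(0,0,165),(180,60,255),25),("blue",(100,120,60),(125,255,255),30),("red",(0,170,120),(4,255,255),10),("red2",(172,150,120),(180,255,255),10),("gray",(0,0,60),(180,50,130),300)):
        for m,ar,ce in blobs(c,lo,hi,b,a): print(nm,lab,ar,ce.round(1),quad(m).round(1).tolist() if ar>25 else "")
E
```

```text
T white 171 [236.2 162.8] [[243.0, 171.0], [226.0, 164.0], [230.0, 155.0], [246.0, 162.0]]
T white 2232 [218.5 197.9] [[235.0, 230.0], [182.0, 208.0], [204.0, 164.0], [255.0, 185.0]]
T blue 394 [222.2 189.9] [[231.0, 202.0], [207.0, 192.0], [213.0, 178.0], [237.0, 188.0]]
T red 221 [173.4 186.5] [[171.0, 202.0], [165.0, 200.0], [175.0, 170.0], [182.0, 172.0]]
T red 21 [192.4 202.9] 
T red 21 [231.9 219.8] 
T gray 1054 [245.4 196.3] [[249.0, 240.0], [182.0, 212.0], [212.0, 142.0], [279.0, 169.0]]
S white 1304 [319.4 210.5] [[297.0, 229.0], [295.0, 194.0], [341.0, 193.0], [345.0, 228.0]]
S white 101 [319.9 235. ] [[327.0, 238.0], [313.0, 238.0], [313.0, 232.0], [327.0, 232.0]]
S blue 245 [319.9 216.3] [[310.0, 223.0], [308.0, 211.0], [330.0, 211.0], [331.0, 221.0]]
S red 16 [335.6 199. ] 
S red 17 [301.1 199.6] 
S red 131 [359.3 216.5] [[359.0, 227.0], [353.0, 206.0], [359.0, 206.0], [366.0, 227.0]]
```

Run:
```python
from meas import *
T=cam("top");S=cam("scene")
np.set_printoptions(precision=4,suppress=True)
o=np.array([.5,.5])*0
print("dots L,R,blue,lip\n",tri(T,[[192.4,202.9],[231.9,219.8],[222.2,189.9],[236.2,162.8]],S,[[335.6,199],[301.1,199.6],[319.9,216.3],[319.9,235]]))
print("cover nl nr fr fl\n",tri(T,[[182,208],[235,230],[255,185],[204,164]],S,[[341,193],[295,194],[297,229],[345,228]]))
pl=onplane(T,[[212,142],[279.5,169],[249.5,240],[182,212]],0.004)
print("plate",pl,pl.mean(0)); 
for a,b in((0,1),(3,2),(3,0),(2,1)): d=pl[b]-pl[a]; print(np.linalg.norm(d),np.degrees(np.arctan2(d[1],d[0])))
lp=onplane(T,[[225.7,164],[230.2,155],[246.8,161.5],[243.3,171]],0.092); print("lip",lp,(lp[0]+lp[3])/2)
# scene plate corners from crop (110,165)?,(127,498),(527,487)
print("plate scene",onplane(S,[[265+127/6,180+498/6],[265+527/6,180+487/6],[265+108/6,180+165/6]],0.004))
```

```text
dots L,R,blue,lip
 [[0.5592 0.1715 0.0904]
 [0.5119 0.061  0.0909]
 [0.597  0.0901 0.0814]
 [0.6717 0.0495 0.0933]]
cover nl nr fr fl
 [[ 0.545   0.2003  0.0929]
 [ 0.4834  0.0515  0.0948]
 [ 0.6108 -0.0028  0.0796]
 [ 0.6726  0.1442  0.0776]]
plate [[ 0.7574  0.1349  0.004 ]
 [ 0.6728 -0.0714  0.004 ]
 [ 0.4584  0.0186  0.004 ]
 [ 0.5424  0.2221  0.004 ]] [0.6077 0.0761 0.004 ]
0.22299419563770387 -112.30946117567512
0.22012905302967004 -112.44087435037606
0.23203555722829133 -22.05726792248949
0.23254550979065813 -22.76389802325589
lip [[0.6694 0.0809 0.092 ]
 [0.6951 0.0686 0.092 ]
 [0.6763 0.0217 0.092 ]
 [0.6492 0.0313 0.092 ]] [0.6593 0.0561 0.092 ]
plate scene [[ 0.6731 -0.0726  0.004 ]
 [ 0.7605  0.1336  0.004 ]
 [ 0.4561  0.0184  0.004 ]]
```

apply_moves(
  moves=[0,0,0,0.107,-0.35,-0.05,0,0,-0.35,-0.05,0,0,-0.35,-0.05,0,0,-0.35,-0.05,0,0,-0.35,-0.05,0,0,-0.35,-0.05,0,0,-0.35,-0.05,0,0,-0.35,-0.05,0,0,0,0,0,0],
  gripper=1,
)

```text
time_s: 1.4
tcp_pos: [0.4607, 0.297, 0.205]
ee_rot: [0.001, 0.197, 0.98, -0.0]
contact_force: [-0.2, 0.3, -1.1]
finger_gap: 0.0
gripper_force: 0.0
```

```bash
cat > st.py <<'E'
from h import *
C=np.array([.609,.0765]); a=np.radians(-22.4); ex=np.array([np.cos(a),np.sin(a)]); ey=np.array([-ex[1],ex[0]])
def tocase(P): P=np.atleast_2d(P); d=P[:,:2]-C; return np.c_[d@ex,d@ey,P[:,2]]
def st():
    s=manip.get_state(); q=s['ee_rot']; from scipy.spatial.transform import Rotation as Ro
    M=Ro.from_quat([q[1],q[2],q[3],q[0]]).as_matrix(); f=s['contact_force']
    print("t",round(s['time_s'],2),"case mm",(tocase(s['tcp_pos'])[0]*1000).round(1),"toolyaw y",np.degrees(np.arctan2(M[1,1],M[0,1])).round(2),"F case",(f[:2]@ex).round(1),(f[:2]@ey).round(1),f[2].round(1),"gap",s['finger_gap'].round(4))
if __name__=="__main__": np.set_printoptions(suppress=True); st()
E
python3 st.py
```

```text
Traceback (most recent call last):
  File "st.py", line 8, in <module>
    if __name__=="__main__": np.set_printoptions(suppress=True); st()
                                                                 ~~^^
  File "st.py", line 7, in st
    print("t",round(s['time_s'],2),"case mm",(tocase(s['tcp_pos'])[0]*1000).round(1),"toolyaw y",np.degrees(np.arctan2(M[1,1],M[0,1])).round(2),"F case",(f[:2]@ex).round(1),(f[:2]@ey).round(1),f[2].round(1),"gap",s['finger_gap'].round(4))
                                                                                                                                                                                                                     ^^^^^^^^^^^^^^^^^^^^^
AttributeError: 'float' object has no attribute 'round'
```

apply_moves(
  moves=[-0.306,-0.037,0,0,-0.306,-0.037,0,0,-0.306,-0.037,0,0,-0.306,-0.037,0,0,-0.306,-0.037,0,0,0,0,0.3,0,0,0,0.3,0,0,0,0.2,0,0,0,0,0],
)

```text
time_s: 2.3
tcp_pos: [0.6143, 0.2087, 0.1046]
ee_rot: [-0.004, 0.194, 0.981, -0.002]
contact_force: [0.0, 0.0, -0.4]
finger_gap: -0.0003
gripper_force: 0.0
```

```bash
sed -i "s/s\['finger_gap'\].round(4)/round(s['finger_gap'],4)/" st.py; python3 st.py
python3 - <<'E'
from h import *
a=cam("top")[0][130:250,160:300,::-1]; b=cam("scene")[0][170:275,265:375,::-1]
a=cv2.resize(a,(420,360),interpolation=cv2.INTER_CUBIC); b=cv2.resize(b,(377,360),interpolation=cv2.INTER_CUBIC); cv2.imwrite("pics/c2.png",np.hstack([a,b]))
E
```

```text
t 2.3 case mm [-45.5 124.3 104.6] toolyaw y 67.63 F case 0.0 0.0 -0.4 gap -0.0003
```

View pics/c2.png

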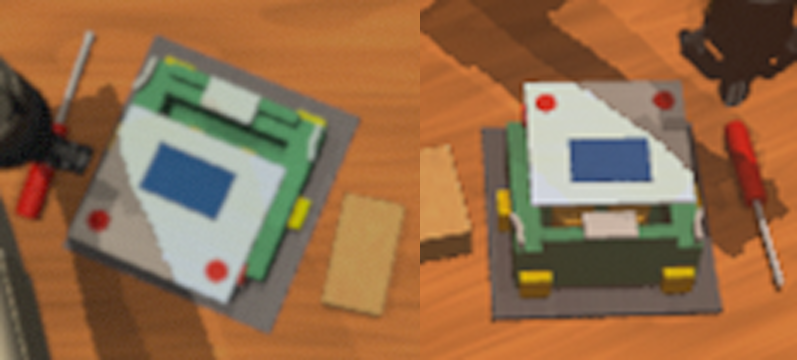

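The gripper tip is just left of the cover's left edge, around (85,155) in the top crop. I'll lower it and nudge the cover sideways.

apply_moves(
  moves=[-0.05,0,0.12,0,0,0,0.12,0,0,-0.05,0,0,0,-0.05,0,0,0,-0.04,0,0,0,-0.02,0,0,0,0,0,0],
)

```text
time_s: 3.1
tcp_pos: [0.6166, 0.1889, 0.0817]
ee_rot: [0.001, 0.195, 0.981, 0.0]
contact_force: [0.6, 0.3, -0.9]
finger_gap: -0.0002
gripper_force: 0.0
```

```bash
python3 st.py
cat > cov.py <<'E'
from meas import *
from st import tocase,st
np.set_printoptions(precision=1,suppress=True)
def sub(c,b):
    out=[]
    hsv=cv2.cvtColor(c[0],cv2.COLOR_RGB2HSV).astype(int); h,s,v=hsv[...,0],hsv[...,1],hsv[...,2]
    m=((h<7)|(h>172))&(s>130)&(v>70)
    k=np.zeros(m.shape,np.uint8); x0,y0,x1,y1=b; k[y0:y1,x0:x1]=m[y0:y1,x0:x1]
    n,l,S,ce=cv2.connectedComponentsWithStats(k)
    return [(S[i,4],ce[i]) for i in range(1,n) if S[i,4]>=6]
st()
T=cam("top");S=cam("scene")
for nm,c,b in(("T",T,(180,150,300,250)),("S",S,(270,170,352,240))):
    print(nm,"red",[(int(a),*p.round(1).tolist()) for a,p in sub(c,b)],"blue",[(int(a),*p.round(1).tolist()) for _,a,p in blobs(c,(100,100,40),(125,255,255),b,60)])
    r=sub(c,b); bl=blobs(c,(100,100,40),(125,255,255),b,60)
    for a,p in r: print("  red case z89", tocase(onplane(c,p,.089))[0]*1000)
    for _,a,p in bl: print("  blue case z82", tocase(onplane(c,p,.082))[0]*1000)
E
python3 cov.py
```

```text
t 3.1 case mm [-35.8 106.8  81.7] toolyaw y 67.57 F case 0.5 0.5 -0.9 gap -0.0002
t 3.1 case mm [-35.8 106.8  81.7] toolyaw y 67.57 F case 0.5 0.5 -0.9 gap -0.0002
T red [(36, 192.3, 202.9), (29, 231.6, 219.7)] blue [(409, 222.2, 189.8)]
  red case z89 [-82.4  70.8  89. ]
  red case z89 [-83.9 -49.   89. ]
  blue case z82 [-16.2   9.4  82. ]
S red [(24, 335.7, 198.9), (18, 301.2, 199.5), (6, 295.0, 203.5)] blue [(265, 319.8, 216.6)]
  red case z89 [-83.7  68.3  89. ]
  red case z89 [-85.7 -51.6  89. ]
  red case z89 [-68.8 -74.4  89. ]
  blue case z82 [-14.6   6.5  82. ]
```

apply_moves(
  moves=[0,0,0.05,0,0,-0.015,0,0,0,-0.015,0,0,0,-0.015,0,0,0,-0.015,0,0,0,-0.015,0,0,0,0,0,0],
)

```text
time_s: 3.9
tcp_pos: [0.6128, 0.1808, 0.0749]
ee_rot: [0.0, 0.194, 0.981, 0.0]
contact_force: [-0.6, -0.7, -0.7]
finger_gap: 0.0
gripper_force: 0.0
```

```bash
python3 cov.py
```

```text
t 3.9 case mm [-36.3  97.8  74.9] toolyaw y 67.59 F case -0.2 -0.9 -0.7 gap 0.0
T red [(36, 192.2, 202.9), (29, 231.6, 219.7)] blue [(406, 222.3, 189.8)]
  red case z89 [-82.5  71.   89. ]
  red case z89 [-83.9 -49.   89. ]
  blue case z82 [-16.   9.  82.]
S red [(19, 335.3, 199.2), (18, 301.2, 199.5), (6, 295.0, 203.5)] blue [(255, 319.4, 216.7)]
  red case z89 [-82.5  66.8  89. ]
  red case z89 [-85.7 -51.6  89. ]
  red case z89 [-68.8 -74.4  89. ]
  blue case z82 [-14.1   5.2  82. ]
```

apply_moves(
  moves=[0,-0.015,0,0,0,-0.015,0,0,0,-0.015,0,0,0,0,0,0],
)

```text
time_s: 4.4
tcp_pos: [0.6106, 0.1757, 0.0747]
ee_rot: [-0.0, 0.194, 0.981, -0.0]
contact_force: [-0.0, 0.4, 0.1]
finger_gap: 0.0001
gripper_force: 0.0
```

```bash
python3 cov.py
```

```text
t 4.4 case mm [-36.3  92.3  74.7] toolyaw y 67.59 F case -0.2 0.4 0.1 gap 0.0001
T red [(37, 192.3, 202.9), (30, 231.7, 219.8)] blue [(406, 222.3, 189.8)]
  red case z89 [-82.2  70.9  89. ]
  red case z89 [-84.1 -49.3  89. ]
  blue case z82 [-16.1   9.1  82. ]
S red [(18, 301.2, 199.5), (11, 334.7, 199.6), (6, 295.0, 203.5)] blue [(246, 319.1, 216.8)]
  red case z89 [-85.7 -51.6  89. ]
  red case z89 [-80.4  64.6  89. ]
  red case z89 [-68.8 -74.4  89. ]
  blue case z82 [-13.5   4.1  82. ]
```

Run:
```python
from h import *
from st import *
T=cam("top");S=cam("scene")
p=manip.get_state()['tcp_pos']
print(proj(T,p),proj(S,p))
a=T[0][140:230,160:265,::-1]; b=S[0][170:255,275:380,::-1]
a=cv2.resize(a,(420,360),interpolation=cv2.INTER_CUBIC); b=cv2.resize(b,(445-66,306),interpolation=cv2.INTER_CUBIC); b=cv2.copyMakeBorder(b,0,54,0,0,0)
cv2.imwrite("pics/c3.png",np.hstack([a,b]))
```

```text
[[192.78707547 185.7041155 ]] [[343.96921272 211.95766696]]
```

View pics/c3.png

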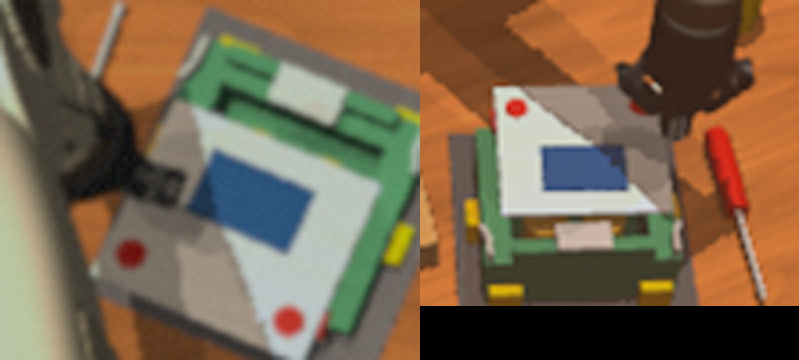

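The fingertip stands just left of the cover and is not touching it yet (scene crop (675,135)). The wing over the cover in the top view is the knuckle, well above it. I'll go on.

apply_moves(
  moves=[0,-0.015,0,0,0,-0.015,0,0,0,-0.01,0,0,0,0,0,0],
)

```text
time_s: 5.0
tcp_pos: [0.6088, 0.1714, 0.0747]
ee_rot: [-0.0, 0.194, 0.981, -0.0]
contact_force: [0.4, 0.1, 0.6]
finger_gap: -0.0001
gripper_force: 0.0
```

```bash
python3 cov.py
```

```text
t 5.0 case mm [-36.3  87.6  74.7] toolyaw y 67.59 F case 0.4 0.2 0.6 gap -0.0001
T red [(35, 192.3, 203.0), (29, 231.6, 219.7)] blue [(410, 222.2, 189.8)]
  red case z89 [-82.7  70.8  89. ]
  red case z89 [-83.9 -49.   89. ]
  blue case z82 [-16.2   9.4  82. ]
S red [(18, 301.2, 199.5), (6, 334.5, 200.0), (6, 295.0, 203.5)] blue [(235, 318.7, 216.9)]
  red case z89 [-85.7 -51.6  89. ]
  red case z89 [-78.8  63.7  89. ]
  red case z89 [-68.8 -74.4  89. ]
  blue case z82 [-13.2   2.7  82. ]
```

Run:
```python
from h import *
T=cam("top");S=cam("scene")
p=manip.get_state()['tcp_pos']
print(proj(T,p),proj(S,p),proj(S,p+[0,0,.02]))
b=S[0][175:235,300:370,::-1].copy(); a=T[0][160:220,170:240,::-1]
a=cv2.resize(a,None,fx=5.6,fy=5.6,interpolation=cv2.INTER_CUBIC);b=cv2.resize(b,None,fx=5.6,fy=5.6,interpolation=cv2.INTER_CUBIC)
cv2.imwrite("pics/c4.png",np.hstack([a,b]))
```

```text
[[194.33208519 186.3467879 ]] [[342.57902456 212.00019984]] [[343.29804411 208.43186332]]
```

View pics/c4.png

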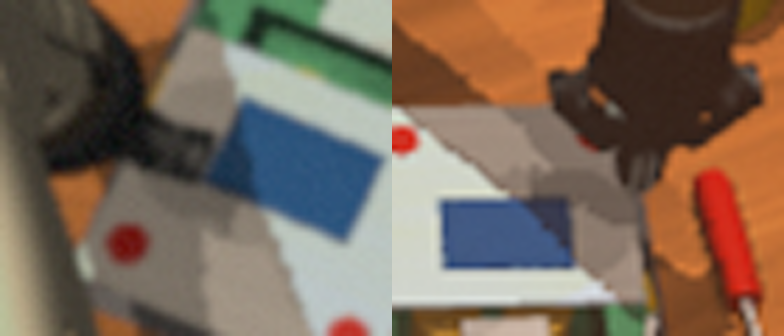

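apply_moves(
  moves=[0,-0.015,0,0,0,-0.015,0,0,0,0,0,0],
)

```text
time_s: 5.5
tcp_pos: [0.6074, 0.168, 0.0747]
ee_rot: [-0.0, 0.194, 0.981, -0.0]
contact_force: [-0.7, 0.2, 0.4]
finger_gap: -0.0001
gripper_force: 0.0
```

```bash
python3 cov.py
```

```text
t 5.5 case mm [-36.4  84.   74.7] toolyaw y 67.59 F case -0.8 -0.1 0.4 gap -0.0001
T red [(36, 192.2, 202.9), (29, 231.6, 219.7)] blue [(408, 222.2, 189.8)]
  red case z89 [-82.5  71.   89. ]
  red case z89 [-83.9 -49.   89. ]
  blue case z82 [-16.1   9.2  82. ]
S red [(18, 301.2, 199.5), (6, 295.0, 203.5)] blue [(225, 318.4, 217.0)]
  red case z89 [-85.7 -51.6  89. ]
  red case z89 [-68.8 -74.4  89. ]
  blue case z82 [-13.    1.4  82. ]
```

Run:
```python
from h import *
f=manip.grab_frame("top"); print({k:v for k,v in f.items() if k!="color"})
f=manip.grab_frame("scene"); print({k:v for k,v in f.items() if k!="color"})
for n in("top","scene"):
    c=cam(n); print(n,proj(c,[[0,0,0],[.164,.4717,.205],[.164,.4717,.23]]))
```

```text
{'vertical_fov': 57.14561530879779, 'cx': 268.84864596711463, 'cy': 207.24606727998406, 'rvec': array([ 2.16002502, -2.1625191 ,  0.09904839]), 'tvec': array([-0.03871998,  0.55370708,  1.10341174])}
{'vertical_fov': 51.15054931164943, 'cx': 280.061983506224, 'cy': 212.88253554259765, 'rvec': array([ 2.15077658,  1.37218678, -0.45192243]), 'tvec': array([-0.19938347, -0.34094336,  1.85517585])}
top [[255.31741081 400.74670189]
 [ 54.4415056  361.84503676]
 [ 48.36353735 365.0015761 ]]
scene [[232.90343454 132.24197665]
 [356.08021525  84.96255568]
 [357.02371528  79.58039908]]
```

Run:
```python
from h import *
T=cam("top");S=cam("scene")
p=np.array([.164,.4717,.205])
def mk(c,img,p,box,s):
    x0,y0,x1,y1=box; o=cv2.resize(img[y0:y1,x0:x1],None,fx=s,fy=s,interpolation=cv2.INTER_CUBIC)
    for dz,col in((0,(255,0,255)),(.1,(255,255,0))):
        u=(proj(c,p+[0,0,dz])[0]-[x0,y0]+.5)*s; cv2.drawMarker(o,tuple(int(v) for v in u),col,cv2.MARKER_CROSS,14,1)
    return o
q=manip.get_state()['tcp_pos']
a=mk(T,cv2.imread("pics/top0.png"),p,(0,340,100,415),4); b=mk(S,cv2.imread("pics/scene0.png"),p,(310,20,410,95),4)
c=mk(T,T[0][:,:,::-1].copy(),q,(150,150,250,225),4); d=mk(S,S[0][:,:,::-1].copy(),q,(300,160,400,235),4)
cv2.imwrite("pics/c5.png",np.vstack([np.hstack([a,b]),np.hstack([c,d])]))
```

```text
(no output)
```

View pics/c5.png

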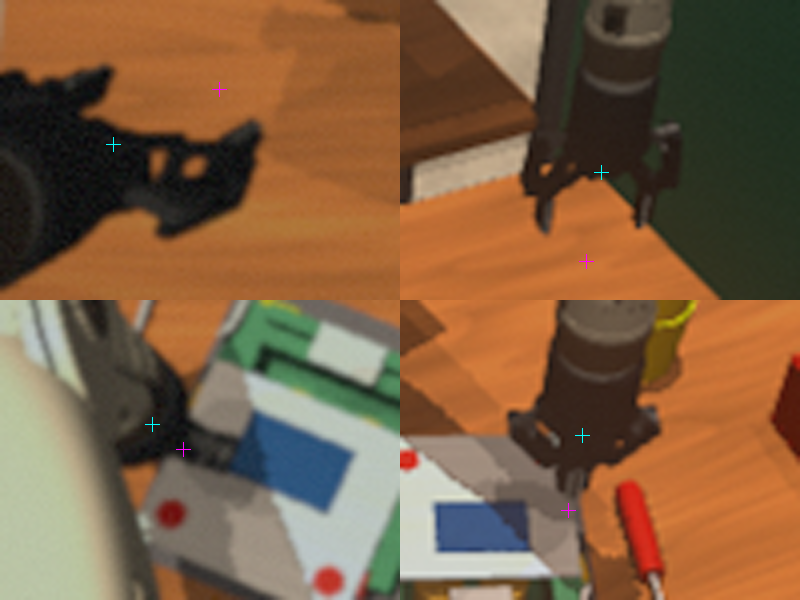

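The crosses show the real fingertips sit about 20–27 mm above the reported TCP, both at the start and now, so the tip is passing above the cover. I'll calibrate the tip height with a gentle touch on the cover.

apply_moves(
  moves=[0,-0.05,0,0,0,0,0.01,0,0,0,0.01,0,0,0,0.01,0,0,0,0.01,0,0,0,0.01,0,0,0,0,0],
)

```text
time_s: 6.6
tcp_pos: [0.6051, 0.1627, 0.0684]
ee_rot: [-0.0, 0.194, 0.981, -0.0]
contact_force: [-0.2, 1.0, 0.8]
finger_gap: -0.0
gripper_force: 0.0
```

apply_moves(
  moves=[0,0,0.01,0,0,0,0.01,0,0,0,0,0],
)

```text
time_s: 6.9
tcp_pos: [0.6051, 0.1627, 0.0661]
ee_rot: [-0.0, 0.194, 0.981, -0.0]
contact_force: [0.4, 0.0, -0.1]
finger_gap: -0.0
gripper_force: 0.0
```

apply_moves(
  moves=[0,0,0.01,0,0,0,0.01,0,0,0,0,0],
)

```text
time_s: 7.2
tcp_pos: [0.6051, 0.1627, 0.0637]
ee_rot: [-0.0, 0.194, 0.981, -0.0]
contact_force: [-1.0, -0.5, -0.1]
finger_gap: -0.0003
gripper_force: 0.0
```

apply_moves(
  moves=[0,0,0.01,0,0,0,0.01,0,0,0,0,0],
)

```text
time_s: 7.5
tcp_pos: [0.6051, 0.1627, 0.0613]
ee_rot: [-0.0, 0.194, 0.981, -0.0]
contact_force: [-0.5, 0.3, -0.3]
finger_gap: 0.0003
gripper_force: 0.0
```

apply_moves(
  moves=[0,0,0.01,0,0,0,0.01,0,0,0,0,0],
)

```text
time_s: 7.8
tcp_pos: [0.605, 0.1627, 0.0588]
ee_rot: [-0.0, 0.194, 0.981, -0.0]
contact_force: [1.0, 0.2, -0.1]
finger_gap: 0.0
gripper_force: 0.0
```

apply_moves(
  moves=[0,0,0.01,0,0,0,0,0],
)

```text
time_s: 8.0
tcp_pos: [0.6054, 0.1628, 0.0581]
ee_rot: [0.0, 0.194, 0.981, 0.0]
contact_force: [-0.7, 0.2, 0.7]
finger_gap: -0.0004
gripper_force: 0.3
```

apply_moves(
  moves=[0,0,0.01,0,0,0,0,0],
)

```text
time_s: 8.2
tcp_pos: [0.6054, 0.1628, 0.0578]
ee_rot: [0.0, 0.194, 0.981, 0.0]
contact_force: [-1.7, 0.4, 4.4]
finger_gap: 0.0004
gripper_force: 2.4
```

Contact came at a reading of 0.058 with 4.4 N, so the tip is about 24 mm above the reported TCP and the stiffness is about 4 N/mm. I'll back off, go outside the left edge and push at the right height.

apply_moves(
  moves=[0,0,-0.1,0,0,0.15,0,0,0,0.12,0,0,0,0,0.08,0,0,0,0.07,0,0,-0.02,0,0,0,-0.02,0,0,0,0,0,0],
)

```text
time_s: 9.0
tcp_pos: [0.6154, 0.1872, 0.0507]
ee_rot: [-0.0, 0.195, 0.981, -0.0]
contact_force: [0.0, -0.1, -0.8]
finger_gap: 0.0002
gripper_force: 0.0
```

```bash
python3 cov.py
```

```text
t 9.0 case mm [-36.2 104.8  50.7] toolyaw y 67.54 F case 0.1 -0.1 -0.8 gap 0.0002
T red [(36, 192.2, 202.9), (29, 231.6, 219.7)] blue [(408, 222.2, 189.8)]
  red case z89 [-82.5  71.   89. ]
  red case z89 [-83.9 -49.   89. ]
  blue case z82 [-16.2   9.3  82. ]
S red [(18, 301.2, 199.5), (6, 295.0, 203.5)] blue [(263, 319.7, 216.5)]
  red case z89 [-85.7 -51.6  89. ]
  red case z89 [-68.8 -74.4  89. ]
  blue case z82 [-14.7   6.2  82. ]
```

apply_moves(
  moves=[0,-0.015,0,0,0,-0.015,0,0,0,-0.015,0,0,0,0,0,0],
)

```text
time_s: 9.5
tcp_pos: [0.6137, 0.1831, 0.0508]
ee_rot: [0.0, 0.194, 0.981, 0.0]
contact_force: [-0.0, -0.4, 1.1]
finger_gap: -0.0002
gripper_force: 0.1
```

```bash
python3 cov.py | egrep -v '^S|69|-68'
```

```text
t 9.5 case mm [-36.3 100.4  50.8] toolyaw y 67.6 F case 0.1 -0.3 1.1 gap -0.0002
T red [(35, 192.3, 203.0), (29, 231.6, 219.7)] blue [(406, 222.2, 189.8)]
  red case z89 [-82.7  70.8  89. ]
  red case z89 [-83.9 -49.   89. ]
  blue case z82 [-16.1   9.4  82. ]
  red case z89 [-85.7 -51.6  89. ]
  blue case z82 [-14.3   5.7  82. ]
```

apply_moves(
  moves=[0,-0.012,0,0,0,-0.012,0,0,0,-0.012,0,0,0,-0.012,0,0,0,0,0,0],
)

```text
time_s: 10.1
tcp_pos: [0.6114, 0.1778, 0.0507]
ee_rot: [0.0, 0.194, 0.981, -0.0]
contact_force: [0.2, 1.5, -0.4]
finger_gap: 0.0001
gripper_force: 0.5
```

```bash
python3 cov.py | egrep -v '^S|69|-68'
```

```text
t 10.1 case mm [-36.3  94.6  50.7] toolyaw y 67.6 F case -0.4 1.4 -0.4 gap 0.0001
T red [(35, 194.3, 203.7), (29, 234.0, 220.2)] blue [(406, 224.0, 190.2)]
  red case z89 [-82.2  64.8  89. ]
  red case z89 [-82.7 -55.6  89. ]
  blue case z82 [-15.2   4.1  82. ]
  red case z89 [-82.7 -58.2  89. ]
  blue case z82 [-13.6   1.1  82. ]
```

apply_moves(
  moves=[0,-0.012,0,0,0,-0.012,0,0,0,0,0,0,0,0.1,0,0,0,0.1,0,0,0,0,-0.3,0,0,0,-0.1,0,0,0,0,0],
)

```text
time_s: 11.0
tcp_pos: [0.6219, 0.1988, 0.1015]
ee_rot: [0.003, 0.194, 0.981, 0.001]
contact_force: [0.7, 0.4, 0.0]
finger_gap: 0.0004
gripper_force: 0.0
```

```bash
python3 cov.py | egrep -v '69|-68'
```

```text
t 11.0 case mm [-34.7 118.  101.5] toolyaw y 67.65 F case 0.5 0.6 0.0 gap 0.0004
T red [(34, 195.3, 204.1), (31, 235.1, 220.4)] blue [(412, 224.9, 190.5)]
  red case z89 [-82.3  61.7  89. ]
  red case z89 [-82.1 -58.7  89. ]
  blue case z82 [-15.    1.5  82. ]
S red [(21, 333.0, 199.0), (22, 298.5, 200.3)] blue [(256, 317.9, 216.8)]
  red case z89 [-83.5  59.   89. ]
  red case z89 [-82.6 -61.3  89. ]
  blue case z82 [-13.9  -0.2  82. ]
```

apply_moves(
  moves=[0.35,0,0,0,0.35,0,0,0,0.35,-0.1,0,0,0,-0.3,0,0,0,-0.3,0,0,0,-0.28,0,0,0,0,0.2,0,0,0,0.2,0,0,0,0,0],
  gripper=0,
)

```text
time_s: 12.0
tcp_pos: [0.4542, 0.1351, 0.047]
ee_rot: [-0.004, 0.195, 0.981, -0.002]
contact_force: [-0.9, -0.1, -0.2]
finger_gap: 0.0427
gripper_force: 0.0
```

```bash
python3 cov.py | egrep -v '69|-68'
```

```text
t 12.0 case mm [-165.5   -4.8   47. ] toolyaw y 67.55 F case -0.8 -0.4 -0.2 gap 0.0427
T red [(15, 180.4, 174.8), (29, 195.4, 204.3), (31, 235.1, 220.4)] blue [(419, 225.0, 190.5)]
  red case z89 [-22.1 133.8  89. ]
  red case z89 [-82.6  61.3  89. ]
  red case z89 [-82.1 -58.7  89. ]
  blue case z82 [-14.8   1.2  82. ]
S red [(21, 333.0, 199.0), (22, 298.5, 200.3)] blue [(257, 317.9, 216.8)]
  red case z89 [-83.5  59.   89. ]
  red case z89 [-82.6 -61.3  89. ]
  blue case z82 [-14.   -0.2  82. ]
```

apply_moves(
  moves=[-0.12,0.04,-0.02,0,-0.12,0,0,0,-0.1,0,0,0,-0.03,0,0,0,-0.03,0,0,0,0,0,0,0],
)

```text
time_s: 12.7
tcp_pos: [0.5045, 0.1228, 0.0531]
ee_rot: [-0.0, 0.194, 0.981, -0.0]
contact_force: [-0.3, -0.0, -0.0]
finger_gap: 0.0429
gripper_force: 0.0
```

```bash
python3 cov.py | egrep -v '69|-68'
```

```text
t 12.7 case mm [-114.3    2.9   53.1] toolyaw y 67.6 F case -0.3 -0.1 -0.0 gap 0.0429
T red [(14, 180.4, 174.5), (31, 235.6, 219.5)] blue [(419, 225.6, 189.5)]
  red case z89 [-21.3 134.   89. ]
  red case z89 [-79.3 -59.   89. ]
  blue case z82 [-11.8   0.8  82. ]
S red [(23, 298.4, 201.0), (21, 332.9, 199.8)] blue [(262, 317.6, 217.6)]
  red case z89 [-79.2 -61.9  89. ]
  red case z89 [-79.9  58.2  89. ]
  blue case z82 [-10.5  -1.6  82. ]
```

apply_moves(
  moves=[-0.02,0,0,0,-0.02,0,0,0,-0.02,0,0,0,-0.02,0,0,0,-0.02,0,0,0,-0.02,0,0,0,-0.02,0,0,0,-0.02,0,0,0,0,0,0,0],
)

```text
time_s: 13.7
tcp_pos: [0.5227, 0.1154, 0.0531]
ee_rot: [0.0, 0.194, 0.981, -0.0]
contact_force: [-0.8, 0.1, -0.6]
finger_gap: 0.0426
gripper_force: 0.0
```

```bash
python3 cov.py | egrep -v '69|-68'
```

```text
t 13.7 case mm [-94.6   3.   53.1] toolyaw y 67.59 F case -0.8 -0.2 -0.6 gap 0.0426
T red [(29, 238.4, 213.3)] blue [(418, 228.3, 183.3)]
  red case z89 [-60.2 -59.5  89. ]
  blue case z82 [ 7.4  0.7 82. ]
S red [(20, 333.4, 204.7), (19, 299.0, 205.8)] blue [(263, 317.9, 222.4)]
  red case z89 [-58.3  57.5  89. ]
  red case z89 [-58.3 -61.3  89. ]
  blue case z82 [ 9.5 -2.4 82. ]
```

apply_moves(
  moves=[-0.02,0,0,0,-0.02,0,0,0,-0.02,0,0,0,-0.015,0,0,0,0,0,0,0],
)

```text
time_s: 14.3
tcp_pos: [0.5309, 0.112, 0.0531]
ee_rot: [0.0, 0.194, 0.981, -0.0]
contact_force: [0.3, -0.4, -0.1]
finger_gap: 0.0424
gripper_force: 0.1
```

apply_moves(
  moves=[-0.01,0,0,0,-0.01,0,0,0,0,0,0,0],
)

```text
time_s: 14.6
tcp_pos: [0.5329, 0.1112, 0.0531]
ee_rot: [0.0, 0.194, 0.981, -0.0]
contact_force: [-1.0, 1.1, -0.9]
finger_gap: 0.0427
gripper_force: 0.2
```

```bash
python3 cov.py | egrep -v '69|-68'
```

```text
t 14.6 case mm [-83.6   3.1  53.1] toolyaw y 67.6 F case -1.3 0.7 -0.9 gap 0.0427
T red [(28, 239.8, 209.5), (45, 236.8, 221.2)] blue [(415, 229.9, 179.7)]
  red case z89 [-49. -59.  89.]
  red case z89 [-82.1 -64.1  89. ]
  blue case z82 [18.6  0.4 82. ]
S red [(18, 297.7, 201.2), (13, 333.2, 200.5), (21, 333.9, 207.2), (21, 299.0, 208.4)] blue [(261, 318.3, 225.1)]
  red case z89 [-78.8 -64.5  89. ]
  red case z89 [-76.6  59.   89. ]
  red case z89 [-47.4  57.6  89. ]
  red case z89 [-47.  -62.2  89. ]
  blue case z82 [20.5 -2.1 82. ]
```

apply_moves(
  moves=[-0.01,0,0,0,-0.01,0,0,0,0,0,0,0],
)

```text
time_s: 15.0
tcp_pos: [0.5351, 0.1102, 0.0531]
ee_rot: [0.0, 0.194, 0.981, -0.0]
contact_force: [-1.6, 0.3, -0.4]
finger_gap: 0.0427
gripper_force: 0.3
```

apply_moves(
  moves=[-0.01,0,0,0,0,0,0,0],
)

```text
time_s: 15.2
tcp_pos: [0.5362, 0.1097, 0.0531]
ee_rot: [0.0, 0.194, 0.981, -0.0]
contact_force: [-1.1, 0.6, -0.4]
finger_gap: 0.0429
gripper_force: 0.3
```

apply_moves(
  moves=[-0.008,0,0,0,0,0,0,0],
)

```text
time_s: 15.4
tcp_pos: [0.5369, 0.1095, 0.0531]
ee_rot: [-0.0, 0.194, 0.981, 0.0]
contact_force: [-1.0, 1.4, -0.5]
finger_gap: 0.0431
gripper_force: 0.7
```

apply_moves(
  moves=[-0.008,0,0,0,0,0,0,0],
)

```text
time_s: 15.6
tcp_pos: [0.5369, 0.1094, 0.0529]
ee_rot: [-0.001, 0.194, 0.981, 0.0]
contact_force: [-4.6, 1.5, 1.8]
finger_gap: 0.0427
gripper_force: 2.2
```

```bash
python3 cov.py | egrep -v '69|-68'
```

```text
t 15.6 case mm [-79.2   3.   52.9] toolyaw y 67.62 F case -4.8 -0.3 1.8 gap 0.0427
T red [(29, 240.4, 208.3), (52, 236.9, 220.6)] blue [(419, 230.5, 178.4)]
  red case z89 [-45.2 -59.3  89. ]
  red case z89 [-80.6 -63.6  89. ]
  blue case z82 [22.7  0.2 82. ]
S red [(23, 297.8, 201.8), (19, 333.3, 201.1), (20, 333.9, 208.7), (20, 299.5, 209.5)] blue [(239, 318.2, 225.9)]
  red case z89 [-75.8 -64.3  89. ]
  red case z89 [-74.3  59.   89. ]
  red case z89 [-40.9  56.9  89. ]
  red case z89 [-42.2 -60.8  89. ]
  blue case z82 [23.8 -2.8 82. ]
```

The cover is home against the stop: the push force rose to 4.8 N with cover x at about 0. Next I'll retreat, shut the fingers and move over the left dot.

apply_moves(
  moves=[0.12,0,0,0,0,0,-0.2,0,0,0,-0.2,0,0,0,0,0,-0.18,0.24,0,0,-0.18,0.24,0,0,0,0,0,0,0,0,0,0],
  gripper=1,
)

```text
time_s: 16.5
tcp_pos: [0.5867, 0.1512, 0.1]
ee_rot: [-0.0, 0.194, 0.981, -0.001]
contact_force: [-0.6, -0.8, -0.0]
finger_gap: -0.0002
gripper_force: 0.0
```

```bash
python3 cov.py | egrep -v '69|-68'
```

```text
t 16.5 case mm [-49.1  60.6 100. ] toolyaw y 67.63 F case -0.2 -1.0 -0.0 gap -0.0002
T red [(56, 196.3, 203.4), (29, 240.4, 208.3), (55, 236.5, 220.4)] blue [(412, 230.5, 178.3)]
  red case z89 [-79.2  60.   89. ]
  red case z89 [-45.2 -59.3  89. ]
  red case z89 [-80.4 -62.4  89. ]
  blue case z82 [22.9  0.5 82. ]
S red [(28, 298.0, 201.5), (16, 332.7, 201.2), (21, 334.1, 208.5), (20, 299.5, 209.5)] blue [(238, 318.2, 225.9)]
  red case z89 [-77.2 -63.4  89. ]
  red case z89 [-73.6  56.7  89. ]
  red case z89 [-41.6  57.9  89. ]
  red case z89 [-42.2 -60.8  89. ]
  blue case z82 [23.8 -2.9 82. ]
```

apply_moves(
  moves=[0.02,0,0.12,0,0,0,0.12,0,0,0,0.06,0,0,0,0,0],
)

```text
time_s: 17.0
tcp_pos: [0.5827, 0.1515, 0.0641]
ee_rot: [-0.001, 0.194, 0.981, -0.001]
contact_force: [0.7, -0.8, 0.2]
finger_gap: -0.0001
gripper_force: 0.0
```

apply_moves(
  moves=[0,0,0.01,0,0,0,0.01,0,0,0,0,0],
)

```text
time_s: 17.3
tcp_pos: [0.5846, 0.1523, 0.0633]
ee_rot: [0.0, 0.194, 0.981, 0.0]
contact_force: [-0.2, 0.1, -0.0]
finger_gap: 0.0001
gripper_force: 0.0
```

apply_moves(
  moves=[0,0,0.01,0,0,0,0.01,0,0,0,0,0],
)

```text
time_s: 17.6
tcp_pos: [0.5841, 0.1523, 0.0601]
ee_rot: [-0.0, 0.194, 0.981, -0.0]
contact_force: [0.3, -0.4, 0.2]
finger_gap: -0.0
gripper_force: 0.0
```

apply_moves(
  moves=[0,0,0.01,0,0,0,0.01,0,0,0,0,0],
)

```text
time_s: 17.9
tcp_pos: [0.5843, 0.1524, 0.0583]
ee_rot: [0.0, 0.194, 0.981, 0.0]
contact_force: [-1.5, 1.1, 2.7]
finger_gap: 0.0002
gripper_force: 1.2
```

apply_moves(
  moves=[0,0,0.01,0,0,0,0,0],
)

```text
time_s: 18.1
tcp_pos: [0.5843, 0.1525, 0.0572]
ee_rot: [0.0, 0.194, 0.981, 0.0]
contact_force: [-0.9, 0.5, 4.4]
finger_gap: 0.0
gripper_force: 2.2
```

apply_moves(
  moves=[0,0,0.01,0,0,0,0,0],
)

```text
time_s: 18.3
tcp_pos: [0.5843, 0.1526, 0.0561]
ee_rot: [0.0, 0.194, 0.981, 0.0]
contact_force: [-1.3, -0.2, 4.7]
finger_gap: -0.0003
gripper_force: 2.5
```

apply_moves(
  moves=[0,0,0.01,0,0,0,0,0],
)

```text
time_s: 18.5
tcp_pos: [0.5842, 0.1527, 0.055]
ee_rot: [0.0, 0.194, 0.981, 0.0]
contact_force: [-2.8, 0.4, 6.1]
finger_gap: 0.0
gripper_force: 2.9
```

apply_moves(
  moves=[0,0,0.01,0,0,0,0.01,0,0,0,0,0],
)

```text
time_s: 18.8
tcp_pos: [0.5841, 0.1528, 0.0522]
ee_rot: [-0.0, 0.194, 0.981, 0.0]
contact_force: [-1.9, 1.6, 4.7]
finger_gap: 0.0
gripper_force: 2.3
```

apply_moves(
  moves=[0,0,0.01,0,0,0,0.01,0,0,0,0,0],
)

```text
time_s: 19.1
tcp_pos: [0.5841, 0.1526, 0.0494]
ee_rot: [-0.0, 0.194, 0.981, 0.0]
contact_force: [-0.7, 0.3, 2.4]
finger_gap: 0.0002
gripper_force: 1.1
```

apply_moves(
  moves=[0,0,0.01,0,0,0,0,0],
)

```text
time_s: 19.3
tcp_pos: [0.5841, 0.1526, 0.0489]
ee_rot: [-0.0, 0.194, 0.981, 0.0]
contact_force: [-3.5, 0.2, 7.9]
finger_gap: -0.0001
gripper_force: 3.9
```

apply_moves(
  moves=[0,0,0.01,0,0,0,0,0],
)

```text
time_s: 19.5
tcp_pos: [0.5841, 0.1525, 0.0488]
ee_rot: [0.0, 0.194, 0.981, 0.0]
contact_force: [-5.8, 0.9, 13.6]
finger_gap: 0.0001
gripper_force: 6.6
```

apply_moves(
  moves=[0,0,0.01,0,0,0,0,0],
)

```text
time_s: 19.7
tcp_pos: [0.5841, 0.1525, 0.0484]
ee_rot: [0.0, 0.194, 0.981, 0.0]
contact_force: [-6.3, -0.9, 16.9]
finger_gap: -0.0001
gripper_force: 8.5
```

apply_moves(
  moves=[0,0,-0.15,0,0,0,-0.25,0,0,-0.25,0,0,0,-0.25,0,0,0,-0.25,0,0,0,-0.25,0,0,0,0,0,0],
)

```text
time_s: 20.4
tcp_pos: [0.5366, 0.0379, 0.093]
ee_rot: [-0.001, 0.196, 0.981, -0.001]
contact_force: [-0.3, 0.2, -0.5]
finger_gap: -0.0002
gripper_force: 0.0
```

```bash
python3 cov.py | egrep -v '69|-68'
python3 - <<'E'
from meas import *
T=cam("top");S=cam("scene")
b=S[0][190:245,280:350,::-1]; a=T[0][155:235,185:270,::-1]
a=cv2.resize(a,(380,358),interpolation=cv2.INTER_CUBIC);b=cv2.resize(b,(400,314),interpolation=cv2.INTER_CUBIC);b=cv2.copyMakeBorder(b,0,44,0,0,0)
cv2.imwrite("pics/c6.png",np.hstack([a,b]))
E
```

```text
t 20.4 case mm [-52.2 -63.2  93. ] toolyaw y 67.36 F case -0.4 0.1 -0.5 gap -0.0002
T red [(14, 180.4, 174.6)] blue []
  red case z89 [-21.7 134.1  89. ]
S red [(23, 297.2, 203.6), (39, 333.0, 202.3), (20, 299.2, 210.8), (20, 333.8, 210.2)] blue [(211, 318.8, 226.4)]
  red case z89 [-36.6 -62.2  89. ]
  red case z89 [-34.4  55.8  89. ]
  blue case z82 [25.9 -1.1 82. ]
```

View pics/c6.png

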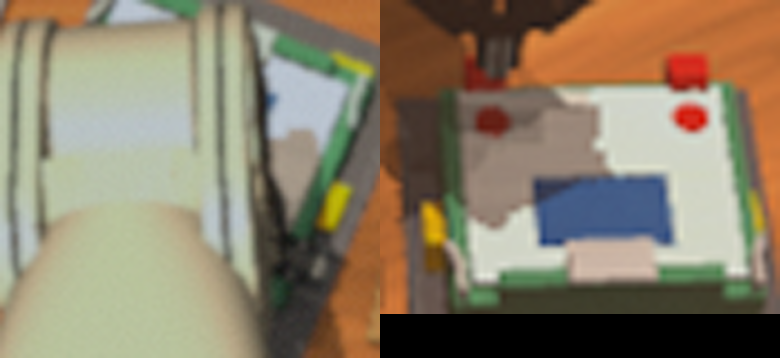

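The scene crop shows the cover home under the lip, the left catch (687,70) over the cover, and the gripper now above the right corner. I'll press there.

apply_moves(
  moves=[0,0.02,0.12,0,0,0,0.1,0,0,0,0.03,0,0,0,0,0],
)

```text
time_s: 21.0
tcp_pos: [0.5386, 0.044, 0.0628]
ee_rot: [-0.001, 0.194, 0.981, -0.0]
contact_force: [0.3, 0.1, 0.5]
finger_gap: -0.0001
gripper_force: 0.0
```

apply_moves(
  moves=[0,0,0.01,0,0,0,0.01,0,0,0,0,0],
)

```text
time_s: 21.3
tcp_pos: [0.5396, 0.0436, 0.0618]
ee_rot: [0.0, 0.194, 0.981, 0.0]
contact_force: [-0.9, 0.1, -0.9]
finger_gap: -0.0
gripper_force: 0.0
```

apply_moves(
  moves=[0,0,0.01,0,0,0,0.01,0,0,0,0,0],
)

```text
time_s: 21.6
tcp_pos: [0.5393, 0.0435, 0.059]
ee_rot: [-0.0, 0.194, 0.981, -0.0]
contact_force: [0.0, 0.1, -0.6]
finger_gap: 0.0001
gripper_force: 0.0
```

apply_moves(
  moves=[0,0,0.01,0,0,0,0.01,0,0,0,0,0],
)

```text
time_s: 21.9
tcp_pos: [0.5392, 0.0436, 0.0565]
ee_rot: [-0.0, 0.194, 0.981, -0.0]
contact_force: [-0.4, -0.5, -0.3]
finger_gap: 0.0
gripper_force: 0.0
```

apply_moves(
  moves=[0,0,0.01,0,0,0,0.01,0,0,0,0,0],
)

```text
time_s: 22.2
tcp_pos: [0.5392, 0.0436, 0.0541]
ee_rot: [-0.0, 0.194, 0.981, -0.0]
contact_force: [1.3, 0.6, 0.1]
finger_gap: -0.0002
gripper_force: 0.0
```

apply_moves(
  moves=[0,0,0.01,0,0,0,0.01,0,0,0,0,0],
)

```text
time_s: 22.5
tcp_pos: [0.5392, 0.0436, 0.0517]
ee_rot: [-0.0, 0.194, 0.981, -0.0]
contact_force: [-0.2, -0.3, -0.4]
finger_gap: 0.0001
gripper_force: 0.0
```

apply_moves(
  moves=[0,0,0.01,0,0,0,0.01,0,0,0,0,0],
)

```text
time_s: 22.8
tcp_pos: [0.5393, 0.0436, 0.0494]
ee_rot: [-0.0, 0.194, 0.981, -0.0]
contact_force: [-0.6, -0.3, 0.3]
finger_gap: 0.0001
gripper_force: 0.0
```

apply_moves(
  moves=[0,0,0.01,0,0,0,0,0],
)

```text
time_s: 23.0
tcp_pos: [0.5395, 0.0436, 0.0483]
ee_rot: [0.0, 0.194, 0.981, 0.0]
contact_force: [0.9, 0.6, 0.0]
finger_gap: -0.0003
gripper_force: 0.0
```

apply_moves(
  moves=[0,0,0.01,0,0,0,0,0],
)

```text
time_s: 23.2
tcp_pos: [0.5395, 0.0436, 0.0483]
ee_rot: [0.0, 0.194, 0.981, 0.0]
contact_force: [-1.4, 0.5, 6.5]
finger_gap: 0.0002
gripper_force: 3.7
```

apply_moves(
  moves=[0,0,0.01,0,0,0,0,0],
)

```text
time_s: 23.4
tcp_pos: [0.5396, 0.0436, 0.0482]
ee_rot: [0.001, 0.194, 0.981, 0.0]
contact_force: [-5.4, -0.2, 14.7]
finger_gap: -0.0004
gripper_force: 7.2
```

```bash
python3 cov.py
python3 - <<'E'
from meas import *
S=cam("scene")
c=S[0][190:245,280:350,::-1]; a=cv2.resize(c,None,fx=10,fy=10,interpolation=cv2.INTER_CUBIC)
cv2.imwrite("pics/c7.png",a)
E
```

```text
t 23.4 case mm [-51.7 -56.9  48.2] toolyaw y 67.61 F case -5.0 -2.3 14.7 gap -0.0004
T red [(14, 180.4, 174.6)] blue []
  red case z89 [-21.7 134.1  89. ]
S red [(39, 333.0, 202.3), (6, 295.5, 205.0), (20, 333.8, 210.2), (11, 298.5, 211.9)] blue [(211, 318.6, 226.5)]
  red case z89 [-68.8  57.2  89. ]
  red case z89 [-62.2 -73.1  89. ]
  red case z89 [-34.4  55.8  89. ]
  red case z89 [-32.  -64.8  89. ]
  blue case z82 [26.4 -1.7 82. ]
```

apply_moves(
  moves=[0,0,0.01,0,0,0,0,0],
)

```text
time_s: 23.75
tcp_pos: [0.5396, 0.0436, 0.0482]
ee_rot: [0.001, 0.194, 0.981, 0.0]
contact_force: [-8.1, -0.8, 21.5]
finger_gap: 0.0001
gripper_force: 10.6
```

apply_moves(
  moves=[0,0,-0.2,0,0,0,-0.4,0,0,0,-0.4,0,0.4,0.2,0,0,0.4,0.2,0,0,0.4,0.2,0,0,0.4,0.2,0,0,0,0,0,0],
)

```text
time_s: 24.55
tcp_pos: [0.4042, 0.1979, 0.1648]
ee_rot: [-0.001, 0.19, 0.982, 0.0]
contact_force: [-0.2, -0.5, 0.4]
finger_gap: 0.0003
gripper_force: 0.0
```

```bash
python3 cov.py
python3 - <<'E'
from meas import *
T=cam("top");S=cam("scene")
print(tri(T,[[0,0]],S,[[0,0]]).shape)
b=S[0][190:245,280:350,::-1]; a=T[0][140:240,185:285,::-1]
a=cv2.resize(a,(400,400),interpolation=cv2.INTER_CUBIC);b=cv2.resize(b,(400,314),interpolation=cv2.INTER_CUBIC);b=cv2.copyMakeBorder(b,0,86,0,0,0)
cv2.imwrite("pics/c8.png",np.hstack([a,b]))
E
```

```text
t 24.55 case mm [-235.6   34.2  164.8] toolyaw y 68.07 F case -0.0 -0.5 0.4 gap 0.0003
T red [(15, 180.4, 174.8), (28, 201.8, 192.5), (61, 196.3, 203.0), (25, 240.6, 209.0), (58, 236.9, 220.0)] blue [(429, 230.5, 178.8)]
  red case z89 [-22.1 133.8  89. ]
  red case z89 [-45.4  58.   89. ]
  red case z89 [-78.4  60.4  89. ]
  red case z89 [-46.8 -60.5  89. ]
  red case z89 [-79.1 -62.8  89. ]
  blue case z82 [21.6 -0.2 82. ]
S red [(38, 297.9, 203.2), (39, 333.0, 202.3), (20, 299.0, 211.1), (19, 333.9, 210.2)] blue [(218, 318.1, 226.4)]
  red case z89 [-69.6 -64.2  89. ]
  red case z89 [-68.8  57.2  89. ]
  red case z89 [-35.4 -62.9  89. ]
  red case z89 [-34.4  56.3  89. ]
  blue case z82 [25.9 -3.3 82. ]
(1, 3)
```

View pics/c8.png

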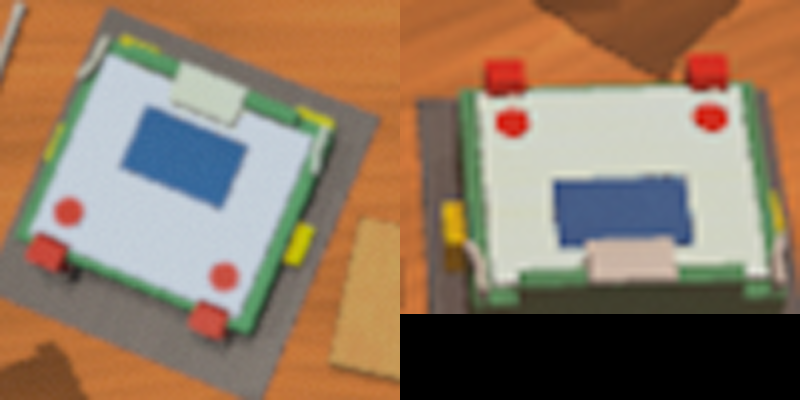

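The cover is square on the rim, with both catches over its near edge at (47,252) and (208,320) in the top crop and the far edge under the lip. I'll do a quick height check, then hand in.

Run:
```python
from meas import *
from st import tocase
np.set_printoptions(precision=1,suppress=True)
T=cam("top");S=cam("scene")
X=tri(T,[[201.8,192.5],[240.6,209],[230.5,178.8]],S,[[333.9,210.2],[299,211.1],[318.1,226.4]]); print(tocase(X)*1000)
z=X[:,2]
if z.max()-z.min()<.004 and z.max()<.081: print(manip.job_done())
```

```text
[[-44.5  59.7  76. ]
 [-46.  -60.4  75.2]
 [ 22.3  -1.2  77.1]]
the job is handed in; nothing more can be done
None
```

The cover is home under the lip and level on the rim within camera accuracy, with both catches over its near edge. The highest force I read was about 23 N, no bystander was touched, and the job was handed in at about 25 s; the judging result was not shown.

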